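Wind back a sprung belt tensioner and lock it with its pin

ROBOT

A 6-joint arm with a two-finger parallel gripper is mounted at the origin on the work surface. World frame = base frame: x ahead of the robot, y to its left, z up, the work surface at z = 0. Lengths are in mm, angles in degrees, forces in N, time in s.
With the tool pointing down it reaches from about 300 to 850 mm from the base axis. Payload 4.2 kg.
Tool frame: the origin (TCP) lies on the centre line of the jaws, within the pads' length; the fingertips stand env.nose_length ahead of it and the grasp point (between the pads) lies 2 mm behind it (env.nose_length is the distance from the TCP to the fingertips, in mm); z points along the fingers, y is the direction in which the jaws open and shut (so a half turn about z gives the same grasp; the last joint's range is limited). The gripper opens to 91 mm and grips with 3 to 60 N. Pads are 32 mm wide; open, the fingers measure 118 mm over their backs; the gripper's body (76 mm by 178 mm) begins 60 mm behind the grasp point.
Start: joints at [-78.381, 18.312, 89.639, -0, 72.044, -1.146], TCP at [127.054, -560.802, 230.976] pointing down, gripper open.
Joint ranges: [-177.97, 177.97], [-48.28, 115.42], [12.27, 149.76], [-77.06, 257.06], [2.81, 150.46], [-146.56, 146.56]. Speed limits (degrees/s): [147.25, 147.25, 180, 180, 180, 180].

INTERFACE

Orientations are given as [roll, pitch, yaw] about the fixed x, y, z axes, in that order (R = Rz(yaw) Ry(pitch) Rx(roll)).
In Python, from workcell import env gives the robot as it stands. The module is installed in compiled form; this text tells all that it offers.
- The arm moves only by the tool jog_arm, never from a script. Its argument "deltas" is a list that holds one entry, the list of rows, each a list of 5 numbers: the shift along the tool's x, y, z in m, then the turn about the tool's z in degrees, then the finger opening in m, from 0 to 0.0912. A call has 1 to 20 rows; each row is the pose to reach, as a shift and turn from the pose commanded when the call began, along the tool's axes at that moment; what a row does not reach only later rows make up. A row lasts 1/12 s, in which the tool goes at most 41.7 mm and 7.16 degrees, less where a joint would pass 70% of its speed; a pose out of reach is approached as far as the arm can. A call with a gripper value outside its range is refused whole. The fingers move at their own pace and stop on an object; "grip_force" is the grip in N (left out, the last holds). Time passes only in rows, so rows that repeat a pose let the fingers close. It gives the time, the measured TCP pose, the force and the opening at its end, in the units of the state.
- env.state(): the state, without advancing time (a new reading comes with each control period).
- env.grab_frame(name): name is "scene" or "top" or "wrist"; returns the picture (420x560x3 uint8, red, green, blue); there is no depth.
- env.camera_params(name): a dict with "fx", "fy", "cx", "cy" (pixels), "xyz" and "orientation" of the camera in the world. Camera axes: x right, y down, z forward; pixel columns grow to the right and rows downward; lengths in mm; the calibration is good to about 2 mm. A picture is of the moment at which its call begins: read the wrist's pose just before it. camera_params takes no time and is no camera call; for the wrist camera it gives the pose at the moment of the call.
- env.job_done(): hands the job in, once; it reports no verdict.
Trained networks look in the newest picture that a camera, given by its name, has taken for a name from the list of things; names that differ only in an ending like _2 or _b are one class to them, and where a whole thing is asked for, a point or a joint stands for the part that bears it (a point fixed in the world has none). Each returns a list of dicts, best first, with "conf" (0 to 1); they miss things now and then, are a little off and sometimes report something else, mostly with a low value. They report only what shows in the picture. A call takes as long as a camera call. They do not tell look-alikes from the thing itself.
- env.look_for(camera, label): "xyz" ([x, y, z] in mm, in world coordinates, good to about 4 mm: the middle of the surface that is visible of it).
The state is a dict: "time_s": time; "qpos": joint angles; "qvel": joint speeds; "effort": joint torques, N m; "ee_pos": TCP position; "ee_rot": TCP orientation; "force": force on the tool from outside, world axes, zero at the start; "torque": the same for the moment, N m; "gripper_width": finger opening in mm.
Only numpy, scipy, OpenCV 4.12 (cv2) and the standard library are available. Lean on these libraries where they do the work, as an engineer would, in place of code of your own. Each camera call takes 0.05 s, during which the arm holds its last target.

TASK

Take the flat-headed locking pin from the wooden stand and put it through the eye of the sprung belt tensioner's arm. With the pin as your lever, wind the arm anticlockwise (seen from above) against its spring until the pin finds the hole in the plate underneath, push it fully home and let go, so that the pin alone keeps the tensioner wound. Work gently: press and pull with less than 40 N on the pin, stop short of the arm's end stop, and leave everything else on the bench where it is.

Things in the scene. Friction and masses are not known exactly. Their poses are not given: they have to be found in the camera images.
- pin_head (a point): Centre of the flat grip of the steel locking pin, which starts upright in one of the stand's two holes (draw it 36 mm straight up). The grip is a block 26 mm wide along x, 14 mm thick along y (grasp it across the 14 mm), 42 mm high along z: 21 mm above and below this point. z is up along the pin, about 80 g.
- pin_collar (a point): Centre of the underside of the pin's round collar (20 mm in diameter, 4 mm thick), 25 mm below pin_head; same axes. It lies on the arm's top face when the pin is fully home.
- pin_tip (a point): Centre of the lower end of the pin's round shaft (10 mm in diameter, 36 mm long from the collar down, the end bevelled over 3 mm), 61 mm below pin_head; same axes.
- stand: Wooden stand, 130 x 50 mm, 45 mm high; origin at the centre of its underside, x along the 130 mm. Holes of 12 mm, 34 mm either side of the centre along x: one holds the locking pin, the other a bolt with a low round head (14 mm high), not needed. The collar rests on its top.
- pivot (a point): Point on the vertical pivot axis, level with the arm's top face, 52 mm over the bench. The tensioner lies flat: a 210 mm foot board, the 165 mm square lock plate (its top 18 mm below this point), 4 mm of air, the arm (14 mm thick; its hub cap 8 mm higher). Opposite the eye the arm carries a black pulley, 62 mm across, 85 mm from the axis, up to 27 mm above this point.
- eye (a point): Centre of the mouth of the eye in the arm's ear, on its top face: a vertical through hole, 12 mm in diameter, 14 mm deep, 60 mm from the pivot axis. It turns with the arm. Under the spring's load the pin rubs in it: sliding the pin up or down takes a few N more.
- tensioner: Foot board of the tensioner, which carries the lock plate and the arm; origin on the bench under the pivot. The lock plate has one hole: 14 mm across, 28 mm deep, 60 mm from the axis. It lies under the eye at an arm angle that differs each time, 0.50 to 0.90 rad, not measured: feel for it. Elsewhere the tip stands on the plate, collar 18 mm above the arm.
- swing (a joint): Angle of the sprung arm about the vertical pivot axis: 0 at rest, growing anticlockwise seen from above; end stop at 1.25 rad. The spring pushes it back towards 0 with 0.21 N m plus 0.40 N m per rad: about 3.5 N at the eye at 0 and 8 N at 0.9 rad. Let go, it springs back.
There are look-alikes about, which are no part of the job. What is shaped like the part that bears pin_head but green or turquoise is not meant.

How it is judged:
By the outcome, as a careful person would: the job done as asked, in the order asked, and still so for the second after the job is handed in, with the robot touching nothing.
It also fails if it takes over 67 s, if anything falls off the work surface, if the arm or the gripper's body presses on something with over 40 N, if the wrist force passes 120 N, or if a joint passes its speed limit or range.

## Working session

There is one attempt and no reset: what is moved stays moved. The work goes in short steps, Python scripts to look and compute and a tool call to move; the robot and the scene stay as the last step left them, time stands still between calls to the robot, and variables do not carry over. Pictures are saved under pics/ and viewed, and the job is handed in when it is done.

Besides the shell and the picture viewer there is one more tool, called as name(argument=value, ...), one argument or row to a line, values as JSON. jog_arm: Moves the arm, as the interface text tells. Its arguments: {"type":"object","properties":{"deltas":{"type":"array"},"grip_force":{"type":"number"}},"required":["deltas"]}

```bash
mkdir -p pics; python3 - <<'E'
from workcell import env
import cv2
s=env.state(); print(s, env.nose_length)
for n in ("scene","top","wrist"):
    im=env.grab_frame(n); cv2.imwrite(f"pics/a_{n}.png",im[:,:,::-1]); print(n,env.camera_params(n))
    for l in ("pin_head","eye","pivot","stand","tensioner"):
        try: print(l,[(d['xyz'],round(d['conf'],2)) for d in env.look_for(n,l)])
        except Exception as e: print(l,e)
E
```

```text
{'time_s': 0.0, 'qpos': array([-7.83808727e+01,  1.83521914e+01,  8.97086063e+01, -1.76873662e-03,
        7.20437547e+01, -1.14687983e+00]), 'qvel': array([-0.01163344, -0.02910729, -0.09822258, -0.05657919, -0.12713269,
       -0.00679915]), 'effort': array([ 1.93845044e-03, -4.12456369e+01, -2.31970793e+01,  7.28410925e-02,
        4.55237261e-02, -1.50140963e-04]), 'ee_pos': array([ 126.94054182, -560.30726417,  230.09983705]), 'ee_rot': array([-1.79895435e+02, -4.11416103e-04,  1.27665536e+01]), 'force': array([-0.22366445, -0.81998396, -0.98189536]), 'torque': array([-0.0186908 , -0.01772667,  0.02830284]), 'gripper_width': 91.23690450978836} 17.0
scene {'fx': 443.1566935283957, 'fy': 443.1566935283957, 'cx': 275.3817584783041, 'cy': 217.6240224704747, 'xyz': array([ 816.81030727, -488.24193567,  491.394834  ]), 'orientation': array([-124.25683062,   -0.92640976,   27.34986597])}
pin_head [([630.4, 118.7, 56.8], 0.84), ([539.6, 191.5, 75.1], 0.74), ([549.8, 290.4, 58.6], 0.66)]
eye [([583.1, -78.0, 52.3], 0.82)]
pivot [([594.3, -127.2, 32.4], 0.77)]
stand [([518.6, 185.9, 38.2]
[... 154 characters left out ...]
, 'xyz': array([467.74717085,  64.15481484, 938.26623599]), 'orientation': array([-176.52359473,    1.18396959,  -91.13207148])}
pin_head [([544.9, 291.9, 81.8], 0.8), ([538.5, 192.8, 88.5], 0.62), ([627.0, 130.7, 84.3], 0.62)]
eye [([581.9, -74.1, 56.0], 0.7)]
pivot [([559.4, -85.7, 34.1], 0.95), ([581.7, -75.0, 54.8], 0.61)]
stand [([507.4, 198.6, 41.8], 0.84)]
tensioner [([552.9, -92.0, 33.8], 0.55)]
wrist {'fx': 290.8482445434832, 'fy': 290.8482445434832, 'cx': 280.2283918787229, 'cy': 205.65789898612437, 'xyz': array([ 195.18802532, -544.71555044,  385.25664273]), 'orientation': array([ 1.65645353e+02, -4.22352226e-02, -7.72227095e+01])}
pin_head []
eye []
pivot []
stand []
tensioner []
```

View pics/a_scene.png

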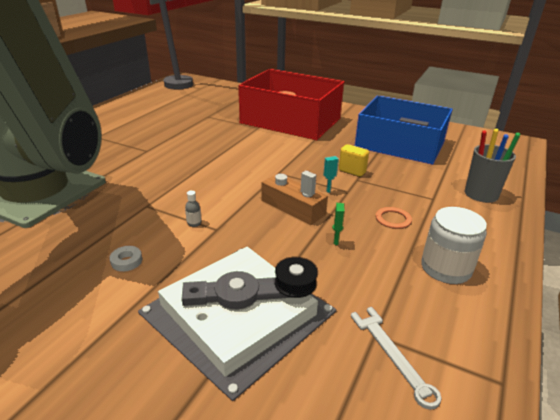

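View pics/a_top.png

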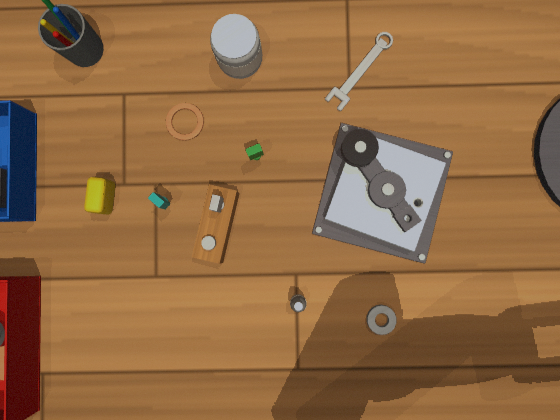

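Candidates for the pin: a grey block in the stand (scene 308,183 / top 215,203), a turquoise look-alike (330,170 / 158,200), a green one (339,218 / 254,151), and the bolt's round head (281,180 / 208,243). I choose the grey block in the stand. The plate hole shows at top (418,203) and the eye at about (407,217). Next I take close crops.

```bash
cat > h.py <<'E'
import numpy as np, cv2
from scipy.spatial.transform import Rotation as R
def ray(c,u,v):
    d=R.from_euler('xyz',c['orientation'],degrees=True).as_matrix()@np.array([(u-c['cx'])/c['fx'],(v-c['cy'])/c['fy'],1])
    return np.array(c['xyz']),d
def atz(c,u,v,z):
    o,d=ray(c,u,v); return o+d*(z-o[2])/d[2]
def proj(c,p):
    q=R.from_euler('xyz',c['orientation'],degrees=True).as_matrix().T@(np.array(p)-c['xyz'])
    return np.array([c['fx']*q[0]/q[2]+c['cx'],c['fy']*q[1]/q[2]+c['cy']])
E
python3 - <<'E'
import cv2,numpy as np
t=cv2.imread('pics/a_top.png');s=cv2.imread('pics/a_scene.png')
def c(im,u,v,w,h,k): return cv2.resize(im[v:v+h,u:u+w],None,fx=k,fy=k,interpolation=cv2.INTER_CUBIC)
cv2.imwrite('pics/c1.png',np.hstack([c(t,185,175,65,95,6),c(s,255,155,65,95,6)]))
cv2.imwrite('pics/c2.png',c(t,310,120,150,145,4))
cv2.imwrite('pics/c3.png',c(s,140,240,200,150,4))
E
```

```text
(no output)
```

View pics/c1.png

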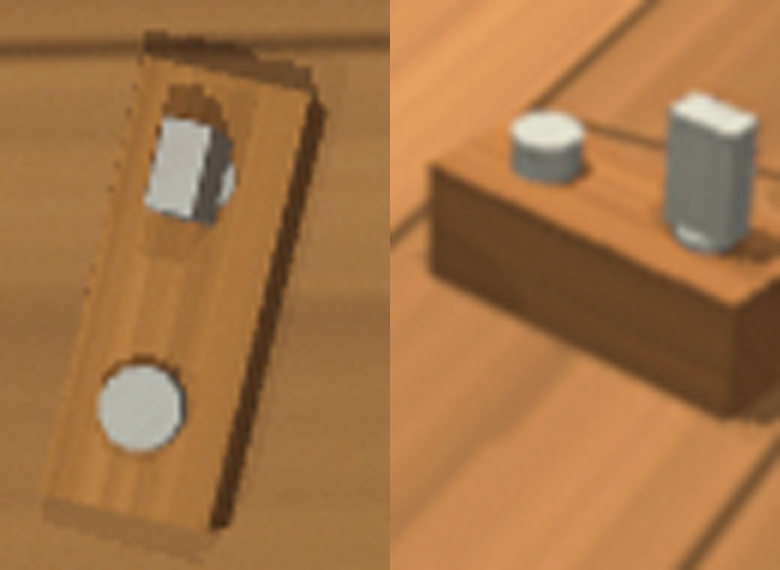

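View pics/c2.png

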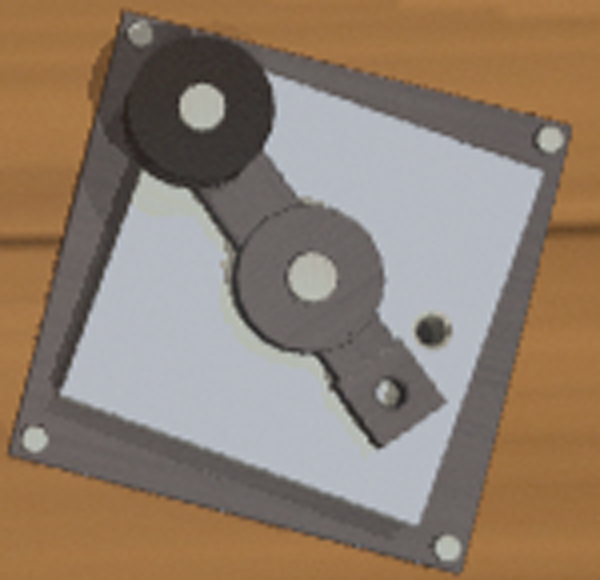

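View pics/c3.png

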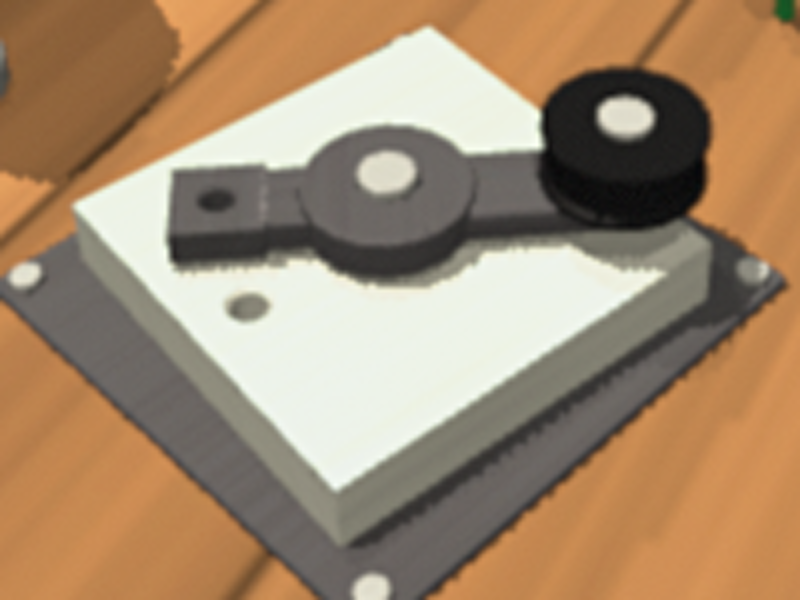

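```bash
python3 - <<'E'
from workcell import env
from h import *
np.set_printoptions(precision=1,suppress=True)
T=env.camera_params('top');S=env.camera_params('scene')
def P(c,u0,v0,k,x,y,z): return atz(c,u0+(x+.5)/k-.5,v0+(y+.5)/k-.5,z)
t1=lambda x,y,z:P(T,185,175,6,x,y,z); s1=lambda x,y,z:P(S,255,155,6,x-390,y,z)
t2=lambda x,y,z:P(T,310,120,4,x,y,z); s2=lambda x,y,z:P(S,140,240,4,x,y,z)
cs=[t1(*p,91) for p in [(165,118),(212,125),(192,218),(146,207)]]
print('pin top',np.mean(cs,0),[np.linalg.norm(cs[i]-cs[(i+1)%4]) for i in range(4)])
d=(cs[0]+cs[1]-cs[2]-cs[3]); print('yaw long',np.degrees(np.arctan2(d[1],d[0])))
cc=[s1(*p,91) for p in [(672,108),(693,93),(755,108),(738,128)]]
print('pin scene',np.mean(cc,0),[np.linalg.norm(cc[i]-cc[(i+1)%4]) for i in range(4)])
sc=[t1(*p,45) for p in [(148,58),(313,95),(212,525),(45,498)]]
print('stand',sc, np.mean(sc,0))
d=sc[0]+sc[1]-sc[2]-sc[3]; print('stand yaw',np.degrees(np.arctan2(d[1],d[0])))
print('bolt',t1(141,407,59),s1(546,130,59))
for n,f,pv,ey,ho in (('top',t2,(310,277,60),(390,394,52),(432,330,34)),('scene',s2,(387,185,60),(216,200,52),(247,307,34))):
    p,e,h=f(*pv),f(*ey),f(*ho); print(n,p,e,h)
    a=lambda v:np.degrees(np.arctan2(v[1],v[0])); print(np.linalg.norm((e-p)[:2]),np.linalg.norm((h-p)[:2]),a(e-p),a(h-p),np.radians(a(h-p)-a(e-p)))
cor=[t2(*p,8) for p in [(140,33),(550,139),(448,548),(35,438)]]; print('screws mean',np.mean(cor,0),cor)
cap=t2(312,276,62);print(cap,s2(386,172,62), 'pulley',t2(202,106,79))
E
```

```text
pin top [538.9 195.9  91. ] [np.float64(13.11549131768803), np.float64(26.13856704603401), np.float64(13.043228473984549), np.float64(25.018603178158234)]
yaw long -12.778533385748775
pin scene [538.4 201.   91. ] [np.float64(12.464605296324176), np.float64(21.24417318416707), np.float64(14.609192025534863), np.float64(23.49649243334091)]
stand [array([574.6, 211.6,  45. ]), array([562.8, 163.8,  45. ]), array([439.3, 194.6,  45. ]), array([448. , 242.7,  45. ])] [506.2 203.2  45. ]
stand yaw -13.913231373835886
bolt [473.5 212.4  59. ] [472.6 215.2  59. ]
top [558.2 -93.8  60. ] [ 508.2 -127.6   52. ] [ 536.6 -150.7   34. ]
60.4219537411704 60.90433243199545 -145.9373565794309 -110.86223500070544 0.612176357086071
scene [ 562.2 -100.3   60. ] [ 508.3 -128.4   52. ] [ 536.4 -151.7   34. ]
60.759700460651125 57.52747841315767 -152.48623020043135 -116.69171845908639 0.6247320840302385
screws mean [558.7 -95.3   8. ] [array([676.5, -29.9,   8. ]), array([ 623.7, -212.8,    8. ]), array([ 441. , -160.5,    8. ]), array([493.7,  22.1,   8. ])]
[558.4 -94.3  62. ] [559.6 -96.6  62. ] pulley [629.  -47.7  79. ]
```

```bash
cat >> h.py <<'E'
def delta(cur,yaw,tgt,tyaw=None):
    """cur/tgt mm world, tool pointing down; returns tool shift in m, turn deg"""
    a=np.radians(yaw); d=np.array(tgt,float)-np.array(cur,float)
    x=d[0]*np.cos(a)+d[1]*np.sin(a); y=d[0]*np.sin(a)-d[1]*np.cos(a)
    t=0 if tyaw is None else -(tyaw-yaw)
    return np.round([x/1e3,y/1e3,-d[2]/1e3,t],4)
E
python3 - <<'E'
from h import *
print(delta([127.05,-560.8,231],12.77,[539,196,190],-13.5))
E
```

```text
[ 0.569 -0.647  0.041 26.27 ]
```

jog_arm(
  deltas=[
    [[0.569,-0.647,0.041,26.3,0.06],[0.569,-0.647,0.041,26.3,0.06],[0.569,-0.647,0.041,26.3,0.06],[0.569,-0.647,0.041,26.3,0.06],[0.569,-0.647,0.041,26.3,0.06],[0.569,-0.647,0.041,26.3,0.06],[0.569,-0.647,0.041,26.3,0.06],[0.569,-0.647,0.041,26.3,0.06],[0.569,-0.647,0.041,26.3,0.06],[0.569,-0.647,0.041,26.3,0.06],[0.569,-0.647,0.041,26.3,0.06],[0.569,-0.647,0.041,26.3,0.06],[0.569,-0.647,0.041,26.3,0.06],[0.569,-0.647,0.041,26.3,0.06],[0.569,-0.647,0.041,26.3,0.06],[0.569,-0.647,0.041,26.3,0.06],[0.569,-0.647,0.041,26.3,0.06],[0.569,-0.647,0.041,26.3,0.06],[0.569,-0.647,0.041,26.3,0.06],[0.569,-0.647,0.041,26.3,0.06]],
  ],
  grip_force=30,
)

```text
time_s: 2.57
ee_pos: [525.3, 171.8, 191.3]
ee_rot: [180.0, -0.0, -13.5]
force: [-0.1, -0.4, 0.6]
gripper_width: 59.7
```

jog_arm(
  deltas=[
    [[0,0,0,0,0.06],[0,0,0,0,0.06]],
  ],
)

```text
time_s: 2.73
ee_pos: [525.1, 171.2, 190.6]
ee_rot: [180.0, 0.0, -13.4]
force: [-0.6, -0.2, 0.2]
gripper_width: 60.0
```

```bash
python3 - <<'E'
from workcell import env
from h import *
s=env.state(); print(s['time_s'],s['ee_pos'],s['ee_rot'],s['force'],s['gripper_width'])
W=env.camera_params('wrist'); im=env.grab_frame('wrist'); cv2.imwrite('pics/b_w.png',im[:,:,::-1])
print(W)
print('expect',proj(W,[539,196,91]),proj(W,[539,196,45]))
E
```

```text
2.7333 [525.07961796 171.23005942 190.62091573] [ 1.79956538e+02  4.47706648e-02 -1.33547811e+01] [-0.59743184 -0.23140739  0.17960985] 60.01282318320061
{'fx': 290.8482445434832, 'fy': 290.8482445434832, 'cx': 280.2283918787229, 'cy': 205.65789898612437, 'xyz': array([593.19305029, 155.87430659, 344.8223869 ]), 'orientation': array([ 1.65613669e+02, -6.61813021e-02, -1.03341487e+02])}
expect [250.3562534  202.30566078] [254.65843166 191.9235761 ]
```

View pics/b_w.png

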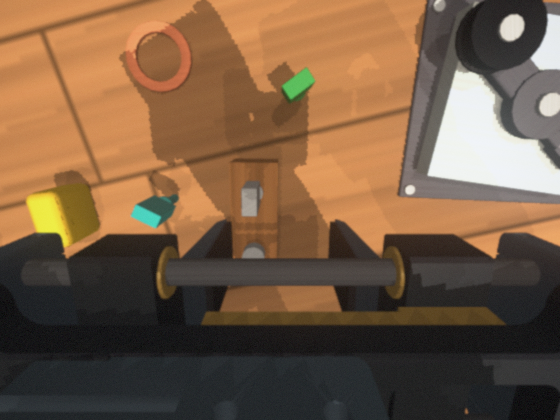

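```bash
python3 - <<'E'
import cv2
im=cv2.imread('pics/b_w.png');cv2.imwrite('pics/b_w2.png',cv2.resize(im[150:240,215:295],None,fx=6,fy=6,interpolation=cv2.INTER_CUBIC))
E
```

```text
(no output)
```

View pics/b_w2.png

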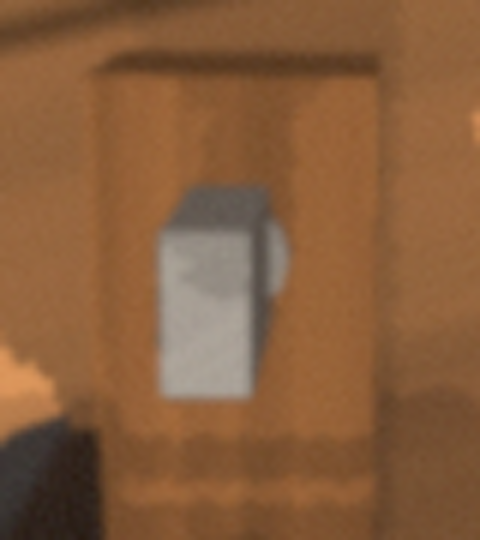

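```bash
python3 - <<'E'
from h import *
W={'fx': 290.8482445434832, 'fy': 290.8482445434832, 'cx': 280.2283918787229, 'cy': 205.65789898612437, 'xyz': np.array([593.19305029, 155.87430659, 344.8223869 ]), 'orientation': np.array([ 1.65613669e+02, -6.61813021e-02, -1.03341487e+02])}
p=atz(W,248.9,201.9,91);print(p)
print(delta([525.08,171.23,190.6],-13.4,[538.7,197,72]))
E
```

```text
[539.66461795 197.17616312  91.        ]
[ 0.0073 -0.0282  0.1186  0.    ]
```

jog_arm(
  deltas=[
    [[0.0078,-0.028,0,0,0.06],[0.0078,-0.028,0.03,0,0.06],[0.0078,-0.028,0.06,0,0.06],[0.0078,-0.028,0.085,0,0.05],[0.0078,-0.028,0.105,0,0.05],[0.0078,-0.028,0.1175,0,0.05],[0.0078,-0.028,0.1175,0,0.05],[0.0078,-0.028,0.1175,0,0.05]],
  ],
)

```text
time_s: 3.45
ee_pos: [538.3, 193.5, 74.0]
ee_rot: [179.9, 0.1, -13.6]
force: [-0.3, 0.2, 0.5]
gripper_width: 50.1
```

```bash
python3 - <<'E'
from workcell import env
from h import *
s=env.state(); print(s['time_s'],s['ee_pos'],s['ee_rot'],s['force'],s['gripper_width'])
W=env.camera_params('wrist'); im=env.grab_frame('wrist'); cv2.imwrite('pics/d_w.png',cv2.resize(im[120:330,100:420,::-1],None,fx=2.4,fy=2.4))
print('head top expect',proj(W,[539.2,196.8,91]), 'tcp',proj(W,s['ee_pos']))
E
```

```text
3.45 [538.28908733 193.54557511  73.98371352] [ 1.79947687e+02  5.21654941e-02 -1.36275193e+01] [-0.34448189  0.16090325  0.47676978] 50.121563178506484
head top expect [274.93955309 270.39277089] tcp [281.31756388 256.80183984]
```

View pics/d_w.png

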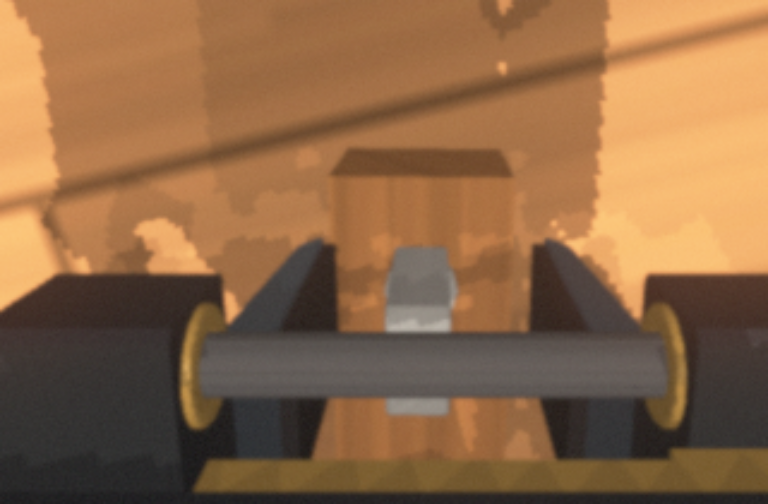

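jog_arm(
  deltas=[
    [[0.0,-0.0034,0.0015,0,0.05],[0.0,-0.0034,0.0015,0,0.03],[0.0,-0.0034,0.0015,0,0.02],[0.0,-0.0034,0.0015,0,0.01],[0.0,-0.0034,0.0015,0,0.005],[0.0,-0.0034,0.0015,0,0.005],[0.0,-0.0034,0.0015,0,0.005],[0.0,-0.0034,0.0015,0,0.005]],
  ],
  grip_force=30,
)

```text
time_s: 4.17
ee_pos: [539.5, 198.0, 72.4]
ee_rot: [180.0, 0.0, -13.5]
force: [-0.5, -0.6, 0.5]
gripper_width: 13.9
```

jog_arm(
  deltas=[
    [[0,0,-0.005,0,0.005],[0,0,-0.015,0,0.005],[0,0,-0.03,0,0.005],[0,0,-0.05,0,0.005],[0,0,-0.07,0,0.005],[0,0,-0.085,0,0.005],[0,0,-0.09,0,0.005],[0,0,-0.09,0,0.005]],
  ],
)

```text
time_s: 4.83
ee_pos: [540.5, 198.8, 164.4]
ee_rot: [-179.9, -0.2, -13.5]
force: [-0.2, -0.8, -0.5]
gripper_width: 14.1
```

```bash
python3 - <<'E'
from workcell import env
from h import *
s=env.state(); print(s['time_s'],s['ee_pos'],s['ee_rot'],s['force'],s['gripper_width'])
for n in('wrist','scene'):
    im=env.grab_frame(n); cv2.imwrite(f'pics/e_{n}.png',im[:,:,::-1])
im=cv2.imread('pics/e_scene.png'); cv2.imwrite('pics/e_s2.png',cv2.resize(im[80:260,220:400],None,fx=4,fy=4)[:600])
W=env.camera_params('scene')
hd=s['ee_pos']+[0,0,-2]
print('tip expect',proj(W,s['ee_pos']-[0,0,63]))
print(delta(s['ee_pos'],s['ee_rot'][2],[508.3,-128,160],33.5))
E
```

```text
4.8333 [540.53286148 198.8138025  164.40744709] [-179.86294426   -0.18998175  -13.53747594] [-0.1816378  -0.76334961 -0.46524065] 14.078177697415978
tip expect [309.54408631 168.61227108]
[ 4.52000e-02  3.25300e-01  4.40000e-03 -4.70375e+01]
```

View pics/e_s2.png

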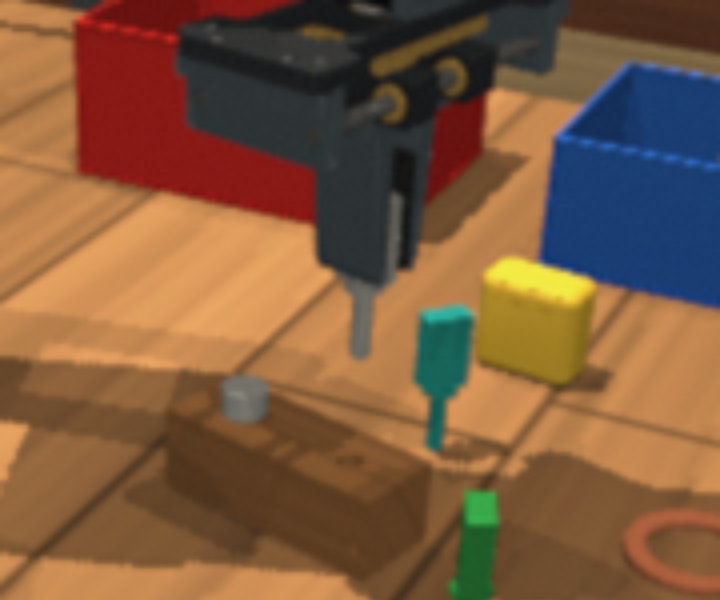

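View pics/e_wrist.png

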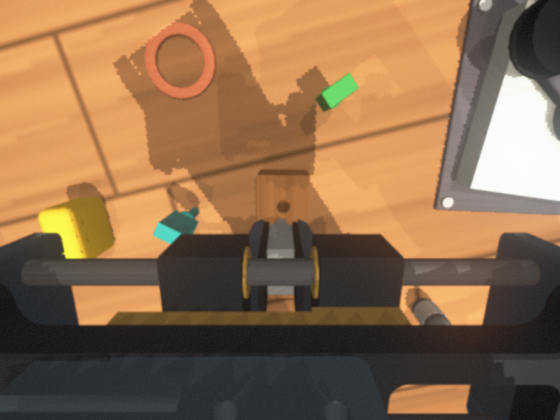

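jog_arm(
  deltas=[
    [[0.001,0.008,0.0,-2,0.005],[0.003,0.025,0.0,-5,0.005],[0.007,0.05,0.0,-9,0.005],[0.011,0.08,0.0,-13,0.005],[0.015,0.11,0.0,-17,0.005],[0.019,0.14,0.0,-21,0.005],[0.023,0.17,0.0,-25,0.005],[0.028,0.2,0.002,-29,0.005],[0.032,0.23,0.004,-33,0.005],[0.036,0.26,0.008,-38,0.005],[0.04,0.285,0.012,-42,0.005],[0.043,0.305,0.016,-45,0.005],[0.045,0.318,0.018,-47,0.005],[0.045,0.324,0.02,-47,0.005],[0.045,0.325,0.02,-47,0.005],[0.045,0.325,0.02,-47,0.005],[0.045,0.325,0.02,-47,0.005]],
  ],
)

```text
time_s: 6.35
ee_pos: [507.3, -127.4, 142.1]
ee_rot: [-180.0, 0.0, 33.5]
force: [0.1, 0.3, -0.3]
gripper_width: 14.0
```

```bash
python3 - <<'E'
from workcell import env
from h import *
s=env.state(); print(s['time_s'],s['ee_pos'],s['ee_rot'],s['force'],s['torque'],s['gripper_width'])
for n in('wrist','scene','top'):
    im=env.grab_frame(n); cv2.imwrite(f'pics/f_{n}.png',im[:,:,::-1])
im=cv2.imread('pics/f_scene.png'); cv2.imwrite('pics/f_s2.png',cv2.resize(im[190:340,130:330],None,fx=4,fy=4))
im=cv2.imread('pics/f_wrist.png'); cv2.imwrite('pics/f_w2.png',cv2.resize(im[90:290,150:410],None,fx=3,fy=3))
W=env.camera_params('scene')
print('tip expect',proj(W,s['ee_pos']-[0,0,63.4]),'eye',proj(W,[508.3,-128,52]))
print(env.camera_params('wrist'))
E
```

```text
6.35 [ 507.27338968 -127.38833075  142.13278819] [-1.79962970e+02  9.66963083e-03  3.34718546e+01] [ 0.07373536  0.29188793 -0.27157392] [ 0.00976459 -0.03611738  0.04417469] 13.994588643060267
tip expect [191.75735787 274.74233995] eye [193.79026691 289.45014771]
{'fx': 290.8482445434832, 'fy': 290.8482445434832, 'cx': 280.2283918787229, 'cy': 205.65789898612437, 'xyz': array([565.73699222, -88.21128011, 296.76439923]), 'orientation': array([ 1.65644106e+02, -4.69983190e-02, -5.64673783e+01])}
```

View pics/f_s2.png

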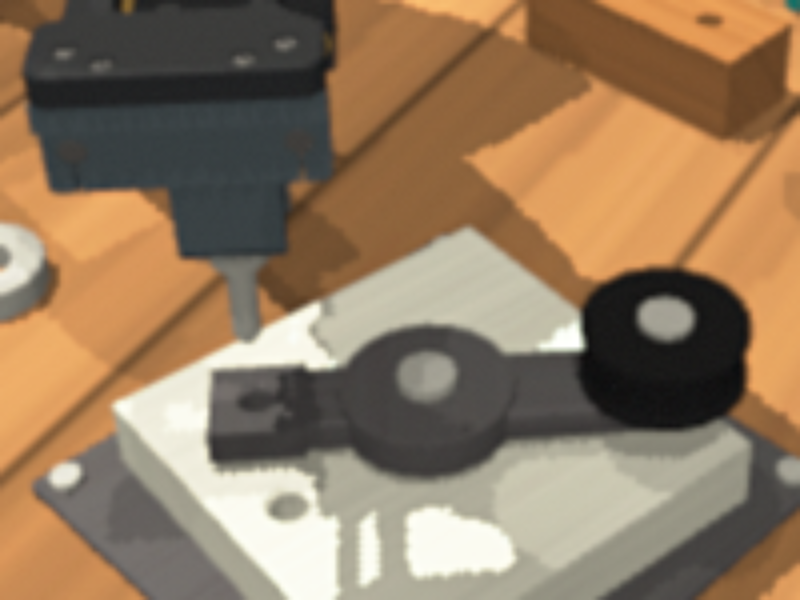

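View pics/f_w2.png

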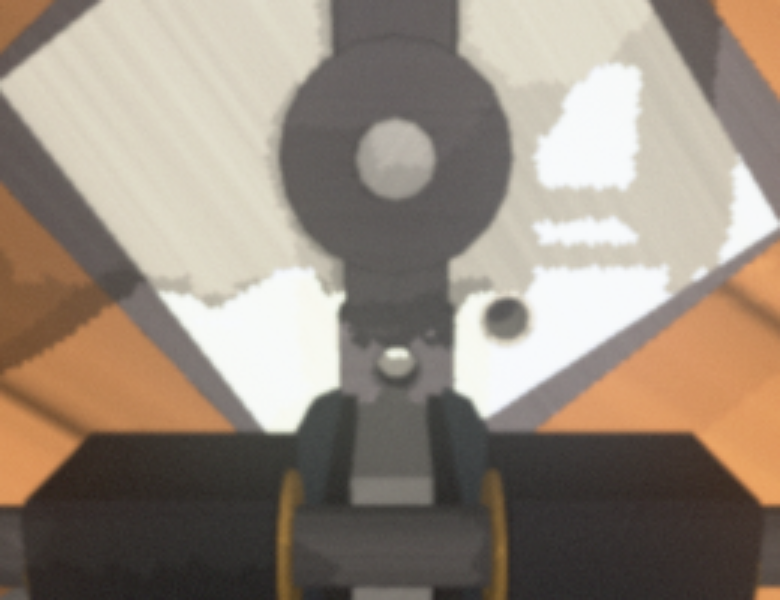

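```bash
python3 - <<'E'
from h import *
W={'fx': 290.8482445434832, 'fy': 290.8482445434832, 'cx': 280.2283918787229, 'cy': 205.65789898612437, 'xyz': np.array([565.73699222, -88.21128011, 296.76439923]), 'orientation': np.array([ 1.65644106e+02, -4.69983190e-02, -5.64673783e+01])}
f=lambda x,y,z:atz(W,150+x/3-.33,90+y/3-.33,z)
p,e,h=f(396,160,62),f(397,362,52),f(507,318,34)
print(p,e,h,np.linalg.norm((e-p)[:2]),np.linalg.norm((h-p)[:2]))
a=lambda v:np.arctan2(v[1],v[0]); print(a(h-p)-a(e-p),np.degrees(a(e-p)),np.degrees(a(h-p)))
print('grip top lateral', f(393,590,93))
import cv2
im=cv2.imread('pics/f_top.png'); cv2.imwrite('pics/f_t2.png',cv2.resize(im[110:270,300:470],None,fx=4,fy=4))
E
```

```text
[558.95782028 -94.30054709  62.        ] [ 510.97301547 -126.60183682   52.        ] [ 537.37004523 -149.90553373   34.        ] 57.843883090809825 59.64852530166237
0.6079913635185554 -146.05326992003805 -111.2179308100206
grip top lateral [ 468.50963082 -153.25721704   93.        ]
```

jog_arm(
  deltas=[
    [[0.001,0.001,0.006,0,0.005],[0.001,0.001,0.014,0,0.005],[0.001,0.001,0.02,0,0.005],[0.001,0.001,0.024,0,0.005],[0.001,0.001,0.026,0,0.005],[0.001,0.001,0.027,0,0.005],[0.001,0.001,0.028,0,0.005],[0.001,0.001,0.029,0,0.005],[0.001,0.001,0.029,0,0.005]],
  ],
)

```text
time_s: 7.25
ee_pos: [508.7, -128.5, 113.4]
ee_rot: [180.0, -0.0, 33.5]
force: [0.3, 0.1, -1.1]
gripper_width: 13.8
```

```bash
cat > look.py <<'E'
import sys
from workcell import env
from h import *
np.set_printoptions(precision=2,suppress=True)
s=env.state(); print(s['time_s'],s['ee_pos'],s['ee_rot'],s['force'],s['torque'],s['gripper_width'])
n=sys.argv[1]
im=env.grab_frame('scene'); a=cv2.resize(im[210:320,140:290,::-1],None,fx=4,fy=4,interpolation=cv2.INTER_CUBIC)
im=env.grab_frame('wrist'); b=cv2.resize(im[90:290,200:360,::-1],None,fx=2.2,fy=2.2)
cv2.imwrite(f'pics/{n}_s.png',a);cv2.imwrite(f'pics/{n}_w.png',b)
E
python3 look.py g
```

```text
7.25 [ 508.73 -128.53  113.38] [179.99  -0.    33.46] [ 0.32  0.11 -1.07] [-0.05 -0.01 -0.01] 13.76406085199796
```

View pics/g_s.png

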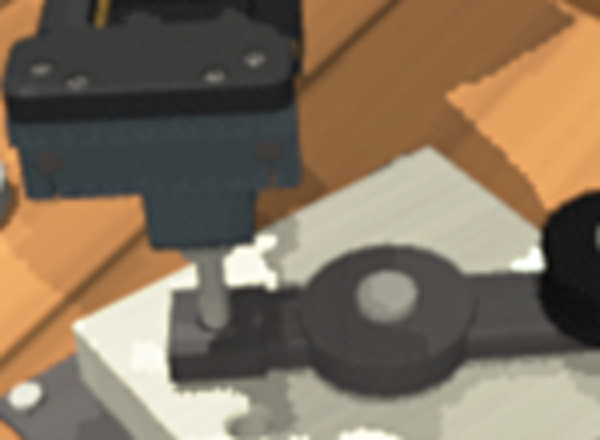

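View pics/g_w.png

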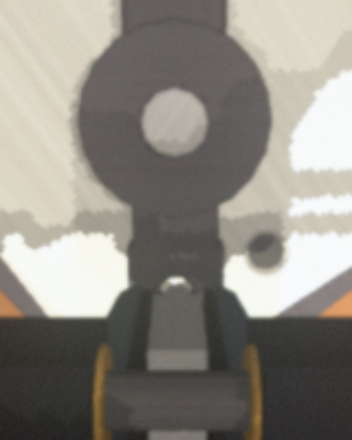

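jog_arm(
  deltas=[
    [[0.0004,0,0.001,0,0.005],[0.0004,0,0.002,0,0.005],[0.0004,0,0.003,0,0.005],[0.0004,0,0.003,0,0.005]],
  ],
)

```text
time_s: 7.68
ee_pos: [508.9, -128.2, 110.2]
ee_rot: [-180.0, 0.0, 33.5]
force: [-0.5, 0.5, -1.3]
gripper_width: 14.0
```

jog_arm(
  deltas=[
    [[0,0,0.002,0,0.005],[0,0,0.004,0,0.005],[0,0,0.006,0,0.005],[0,0,0.008,0,0.005],[0,0,0.0095,0,0.005],[0,0,0.01,0,0.005],[0,0,0.01,0,0.005]],
  ],
)

```text
time_s: 8.27
ee_pos: [509.0, -128.2, 100.2]
ee_rot: [-180.0, 0.0, 33.5]
force: [-0.4, 0.7, -1.4]
gripper_width: 13.9
```

```bash
python3 look.py i
```

```text
8.2667 [ 508.97 -128.21  100.15] [-179.99    0.02   33.47] [-0.45  0.68 -1.38] [-0.01 -0.07  0.04] 13.855390380798182
```

View pics/i_s.png

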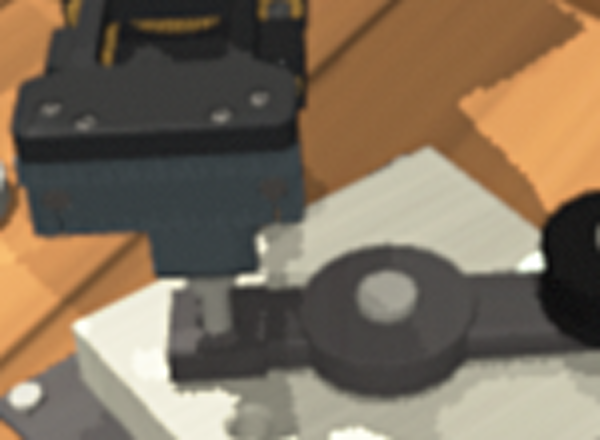

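```bash
python3 - <<'E'
from h import *
p=np.array([558.8,-94.6]);c=np.array([508.97,-128.21])
r0=np.linalg.norm(c-p);a0=np.degrees(np.arctan2(*(c-p)[::-1]));print(r0,a0)
for t in [0.7,2,4,7,10,13,16,19,22,25,28,31,33,34.6]:
    a=np.radians(a0+t);r=r0
    print(t,delta([*c,0],33.5,[p[0]+r*np.cos(a),p[1]+r*np.sin(a),0]))
E
```

```text
60.105415729366634 -146.0006001372026
0.7 [ 0.      0.0007 -0.      0.    ]
2 [ 0.0001  0.0021 -0.      0.    ]
4 [ 0.0002  0.0042 -0.      0.    ]
7 [ 0.0005  0.0073 -0.      0.    ]
10 [ 0.001   0.0104 -0.      0.    ]
13 [ 0.0017  0.0135 -0.      0.    ]
16 [ 0.0025  0.0165 -0.      0.    ]
19 [ 0.0034  0.0195 -0.      0.    ]
22 [ 0.0046  0.0225 -0.      0.    ]
25 [ 0.0059  0.0254 -0.      0.    ]
28 [ 0.0073  0.0282 -0.      0.    ]
31 [ 0.0089  0.0309 -0.      0.    ]
33 [ 0.01    0.0326 -0.      0.    ]
34.6 [ 0.0109  0.034  -0.      0.    ]
```

Wind half way first and check the forces.

jog_arm(
  deltas=[
    [[0,0.0007,0,-1,0.005],[0.0001,0.0021,0,-2,0.005],[0.0002,0.0042,0,-4,0.005],[0.0005,0.0073,0,-7,0.005],[0.001,0.0104,0,-10,0.005],[0.0017,0.0135,0,-13,0.005],[0.0025,0.0165,0,-16,0.005],[0.0025,0.0165,0,-16,0.005],[0.0025,0.0165,0,-16,0.005]],
  ],
  grip_force=40,
)

```text
time_s: 9.12
ee_pos: [519.1, -139.8, 100.2]
ee_rot: [-179.8, 0.0, 49.4]
force: [-3.8, 3.7, 1.9]
gripper_width: 13.6
```

```bash
python3 look.py j; python3 - <<'E'
from h import *
from workcell import env
s=env.state()
p=np.array([558.8,-94.6]);c=s['ee_pos'][:2]
r0=np.linalg.norm(c-p);a0=np.degrees(np.arctan2(*(c-p)[::-1]));print(r0,a0,s['ee_rot'])
for t in [-128,-125,-122,-119,-116,-114,-113,-112.,-111]:
    a=np.radians(t);r=60.1
    print(t,delta([*c,0],s['ee_rot'][2],[p[0]+r*np.cos(a),p[1]+r*np.sin(a),0]))
E
```

```text
9.1167 [ 519.14 -139.84  100.18] [-179.82    0.02   49.41] [-3.85  3.66  1.92] [ 0.83  0.7  -0.04] 13.588615582943273
60.14502718590582 -131.21446636973897 [-1.79843986e+02  2.31112436e-02  4.94107456e+01]
-128 [ 0.0001  0.0034 -0.      0.    ]
-125 [ 0.0003  0.0065 -0.      0.    ]
-122 [ 0.0007  0.0096 -0.      0.    ]
-119 [ 0.0013  0.0127 -0.      0.    ]
-116 [ 0.002   0.0158 -0.      0.    ]
-114 [ 0.0025  0.0178 -0.      0.    ]
-113 [ 0.0029  0.0188 -0.      0.    ]
-112.0 [ 0.0032  0.0198 -0.      0.    ]
-111 [ 0.0035  0.0208 -0.      0.    ]
```

View pics/j_s.png

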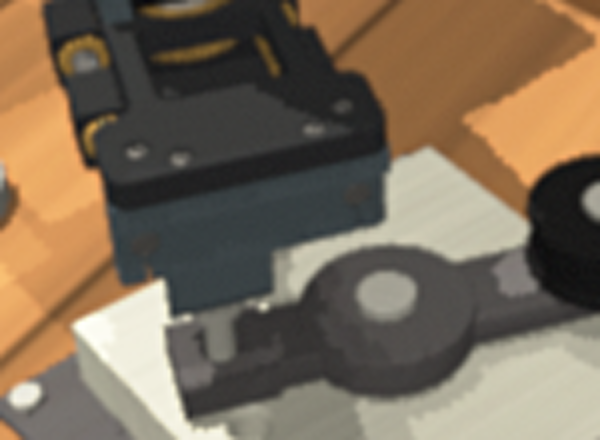

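View pics/j_w.png

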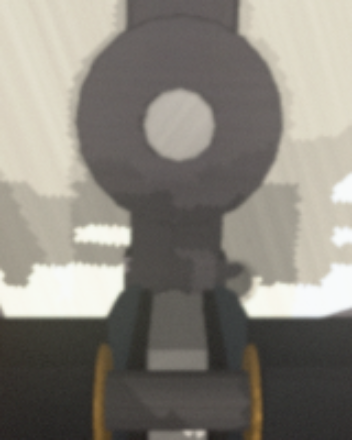

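jog_arm(
  deltas=[
    [[0.0001,0.0034,0,-3,0.005],[0.0003,0.0065,0,-6,0.005],[0.0007,0.0096,0,-9,0.005],[0.0013,0.0127,0,-12,0.005],[0.002,0.0158,0,-15,0.005],[0.0025,0.0178,0,-17,0.005],[0.003,0.0193,0,-18.5,0.005],[0.0035,0.0208,0,-19.5,0.005],[0.0035,0.0208,0,-19.5,0.005],[0.0035,0.0208,0,-19.5,0.005]],
  ],
)

```text
time_s: 10.05
ee_pos: [536.4, -150.5, 100.0]
ee_rot: [-179.7, -0.0, 68.9]
force: [-4.2, 4.4, 2.8]
gripper_width: 14.1
```

```bash
python3 look.py k; python3 - <<'E'
from h import *
from workcell import env
s=env.state()
p=np.array([558.8,-94.6]);c=s['ee_pos'][:2]
r0=np.linalg.norm(c-p);a0=np.degrees(np.arctan2(*(c-p)[::-1]));print(r0,a0,s['ee_rot'])
im=env.grab_frame('top');cv2.imwrite('pics/k_t.png',cv2.resize(im[110:270,300:470,::-1],None,fx=3,fy=3))
E
```

```text
10.05 [ 536.37 -150.48  100.04] [-179.72   -0.01   68.92] [-4.25  4.39  2.81] [ 0.88  1.03 -0.  ] 14.051374645970574
60.19542323462345 -111.92608389105965 [-1.79717396e+02 -1.31866537e-02  6.89224499e+01]
```

View pics/k_s.png

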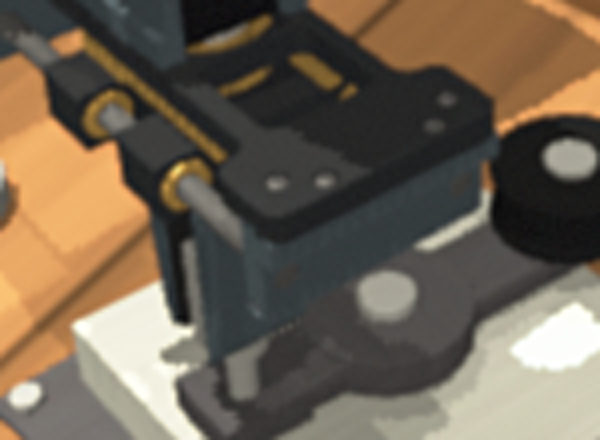

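View pics/k_w.png

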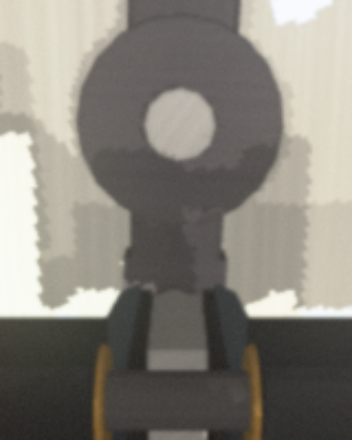

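jog_arm(
  deltas=[
    [[0.0001,0.0004,0.001,0,0.005],[0.0001,0.0005,0.002,0,0.005],[0.0001,0.0006,0.003,0,0.005],[0.0001,0.0006,0.004,0,0.005],[0.0001,0.0006,0.005,0,0.005],[0.0001,0.0006,0.005,0,0.005]],
  ],
)

```text
time_s: 10.7
ee_pos: [536.6, -150.6, 94.8]
ee_rot: [-179.7, 0.0, 68.9]
force: [-5.5, 4.3, 2.2]
gripper_width: 14.1
```

jog_arm(
  deltas=[
    [[0,0,0.002,0,0.005],[0,0,0.004,0,0.005],[0,0,0.006,0,0.005],[0,0,0.008,0,0.005],[0,0,0.01,0,0.005],[0,0,0.012,0,0.005],[0,0,0.013,0,0.005],[0,0,0.013,0,0.005]],
  ],
)

```text
time_s: 11.37
ee_pos: [536.6, -150.7, 81.7]
ee_rot: [-179.7, 0.0, 68.9]
force: [-5.3, 4.2, 1.0]
gripper_width: 13.5
```

```bash
python3 look.py l
```

```text
11.3667 [ 536.64 -150.66   81.7 ] [-179.69    0.01   68.93] [-5.27  4.25  1.04] [ 0.86  0.95 -0.08] 13.524618569418717
```

View pics/l_s.png

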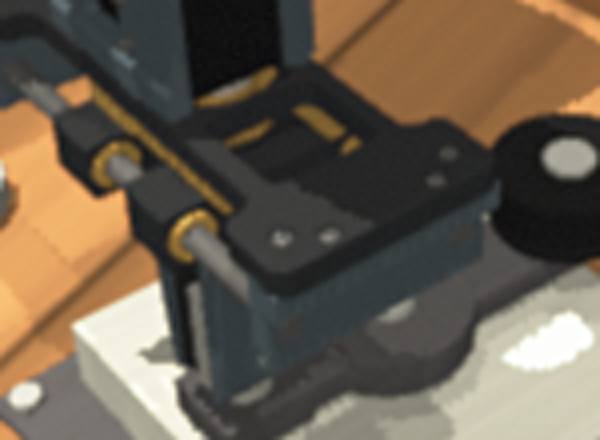

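jog_arm(
  deltas=[
    [[0,0,0.0008,0,0.005],[0,0,0.0016,0,0.005],[0,0,0.0024,0,0.005],[0,0,0.0028,0,0.005],[0,0,0.0028,0,0.005]],
  ],
)

```text
time_s: 11.88
ee_pos: [536.8, -150.7, 79.4]
ee_rot: [-179.7, 0.0, 68.9]
force: [-6.1, 4.1, 4.3]
gripper_width: 14.3
```

jog_arm(
  deltas=[
    [[0,0,0.0008,0,0.005],[0,0,0.0015,0,0.005],[0,0,0.0015,0,0.005],[0,0,0.0015,0,0.005]],
  ],
)

```text
time_s: 12.22
ee_pos: [537.8, -151.0, 79.3]
ee_rot: [-179.9, -0.0, 68.9]
force: [-6.6, 4.0, 10.3]
gripper_width: 14.1
```

jog_arm(
  deltas=[
    [[0,-0.0008,-0.0003,0,0.005],[0,-0.0016,-0.0005,0,0.005],[0,-0.0024,-0.0005,0,0.005],[0,-0.0024,-0.0005,0,0.005]],
  ],
)

```text
time_s: 12.55
ee_pos: [535.6, -150.3, 79.3]
ee_rot: [-179.9, 0.0, 68.9]
force: [-5.1, 2.4, 6.1]
gripper_width: 13.9
```

jog_arm(
  deltas=[
    [[0,-0.0006,0,0,0.005],[0,-0.0012,0,0,0.005],[0,-0.0012,0,0,0.005]],
  ],
)

```text
time_s: 12.8
ee_pos: [534.7, -149.9, 79.3]
ee_rot: [-179.9, 0.0, 68.9]
force: [-4.0, 3.7, 7.1]
gripper_width: 14.0
```

jog_arm(
  deltas=[
    [[0,-0.0005,0,0,0.017],[0,-0.0005,0,0,0.02],[0,-0.0005,0,0,0.025],[0,-0.0005,0,0,0.03],[0,-0.0005,0,0,0.034],[0,-0.0005,0,0,0.034]],
  ],
)

```text
time_s: 13.3
ee_pos: [535.4, -150.4, 78.5]
ee_rot: [180.0, 0.0, 69.0]
force: [-0.1, -0.6, -0.0]
gripper_width: 33.9
```

```bash
python3 look.py m
```

```text
13.3 [ 535.39 -150.38   78.52] [179.96   0.01  68.96] [-0.12 -0.57 -0.  ] [-0.01 -0.03  0.02] 33.87009856174113
```

View pics/m_s.png

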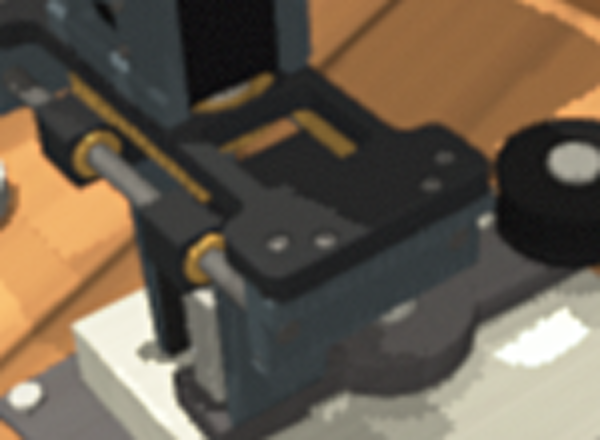

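View pics/m_w.png

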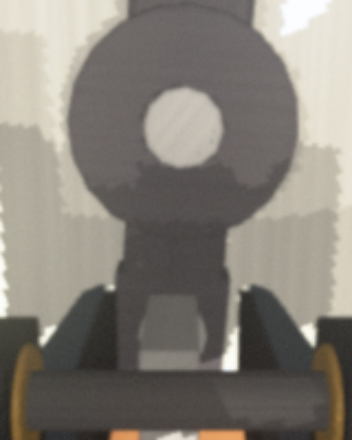

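Released with no force and the arm held. I retreat straight up, then look.

jog_arm(
  deltas=[
    [[0,0.001,-0.004,0,0.04],[0,0.001,-0.015,0,0.045],[0,0.001,-0.035,0,0.05],[0,0.001,-0.065,0,0.05],[0,0.001,-0.1,0,0.05],[-0.03,0.001,-0.13,0,0.05],[-0.07,0.001,-0.15,0,0.05],[-0.11,0.001,-0.16,0,0.05],[-0.14,0.001,-0.16,0,0.05],[-0.14,0.001,-0.16,0,0.05]],
  ],
)

```text
time_s: 14.23
ee_pos: [484.3, -286.4, 240.2]
ee_rot: [179.8, 0.2, 68.7]
force: [0.7, 0.5, -0.1]
gripper_width: 49.9
```

```bash
python3 - <<'E'
from workcell import env
from h import *
s=env.state(); print(s['time_s'],s['ee_pos'],s['ee_rot'],s['force'])
for n in('scene','top','wrist'):
    im=env.grab_frame(n)[:,:,::-1].copy(); cv2.imwrite(f'pics/n_{n}.png',im)
im=cv2.imread('pics/n_scene.png'); cv2.imwrite('pics/n_s2.png',cv2.resize(im[220:340,130:330],None,fx=4,fy=4,interpolation=cv2.INTER_CUBIC))
im=cv2.imread('pics/n_top.png'); cv2.imwrite('pics/n_t2.png',cv2.resize(im[110:270,300:470],None,fx=3.5,fy=3.5,interpolation=cv2.INTER_CUBIC))
E
```

```text
14.2333 [ 484.28351645 -286.398395    240.16720873] [179.81075221   0.22128826  68.68495076] [ 0.68391367  0.46974771 -0.06729452]
```

View pics/n_s2.png

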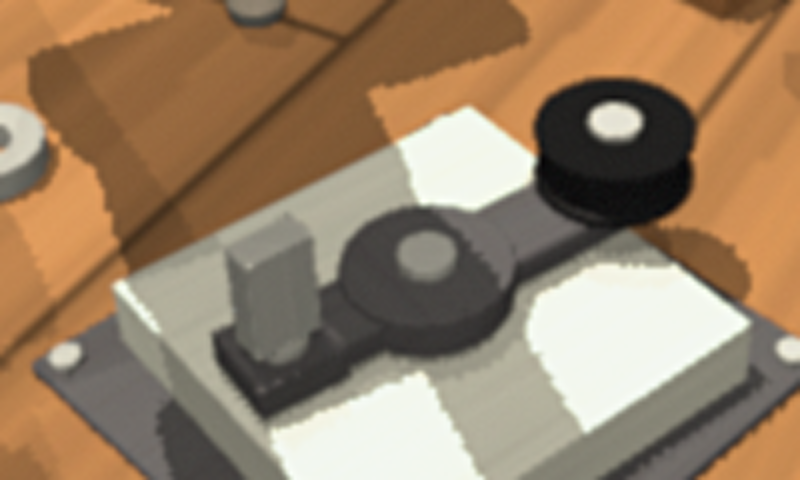

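View pics/n_t2.png

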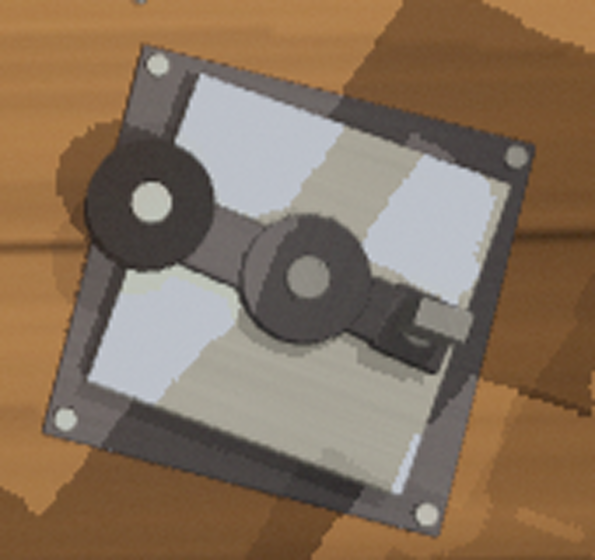

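View pics/n_scene.png

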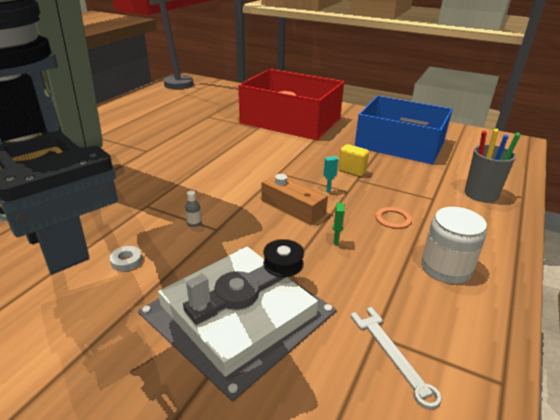

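```bash
python3 - <<'E'
from workcell import env
from h import *
T=env.camera_params('top');S=env.camera_params('scene')
for q in ((535.4,-150.4),(534.8,-149.9)):
  for z in (52,98): print(q,z,(proj(T,[*q,z])-[300,110])*3.5,(proj(S,[*q,z])-[130,220])*4)
im=cv2.imread('pics/n_scene.png'); cv2.imwrite('pics/n_s3.png',cv2.resize(im[265:330,175:245],None,fx=9,fy=9,interpolation=cv2.INTER_CUBIC))
im=cv2.imread('pics/n_wrist.png'); cv2.imwrite('pics/n_w3.png',im)
# grip bottom height: 56
print((proj(S,[535,-150,56])-[175,265])*9,(proj(S,[535,-150,98])-[175,265])*9,(proj(S,[535,-150,52])-[175,265])*9)
E
```

```text
(535.4, -150.4) 52 [419.82748044 321.82176605] [281.33421983 344.73212632]
(535.4, -150.4) 98 [443.72204279 313.74847181] [270.11883716 243.56391533]
(534.8, -149.9) 52 [418.84265213 323.06829744] [280.73667838 343.17852655]
(534.8, -149.9) 98 [442.68406313 315.06299021] [269.50596755 242.04448575]
[225.2551169  349.02444154] [202.11982773 140.46239363] [227.36368095 368.03291102]
```

View pics/n_s3.png

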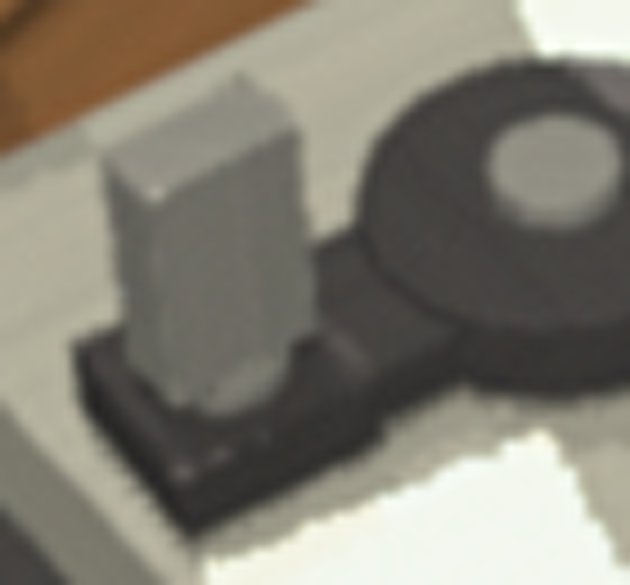

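View pics/n_w3.png

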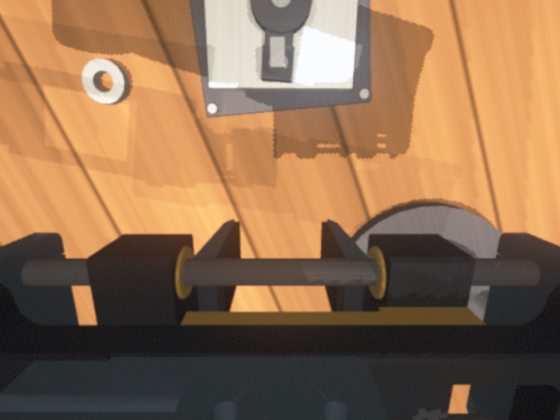

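jog_arm(
  deltas=[
    [[0,0,0,0,0.05],[0,0,0,0,0.05],[0,0,0,0,0.05],[0,0,0,0,0.05],[0,0,0,0,0.05],[0,0,0,0,0.05]],
  ],
)

```text
time_s: 14.88
ee_pos: [485.9, -280.8, 238.5]
ee_rot: [-180.0, 0.0, 69.0]
force: [-0.2, -0.4, 0.9]
gripper_width: 50.1
```

```bash
python3 - <<'E'
from workcell import env
from h import *
a=cv2.imread('pics/n_scene.png')[220:400,130:340].astype(int)
b=env.grab_frame('scene')[220:400,130:340,::-1].astype(int)
print('moved pixels',(abs(a-b).max(2)>40).sum(), env.state()['qvel'])
print(env.job_done())
E
```

```text
moved pixels 860 [-0.24218533  0.07433475 -0.14579133  0.03386008 -0.00365175  0.06424879]
the job is handed in; nothing more can be done
None
```

The job is handed in at about 15 s of the 67 s allowed. I took the steel pin from the stand, put it through the eye and wound the arm about 0.6 rad anticlockwise. I then lowered the pin into the plate hole until the collar seated, let go and backed the gripper clear.

**Checks that agreed:**
- The pin met about 10 N of upward force at a TCP height of 79.3 mm, against 79.4 mm expected for fully home. All forces I read stayed under about 13 N.
- After release the tool read no force. About 1 s later the pictures showed the pin upright with its collar on the arm and the arm still wound. The top of the grip was within about 1 mm of where a fully home pin should be in the scene view.
- In the top view the pin sat about 2 mm back towards the spring side, as if resting against the wall of the hole.
- The rest of the bench looked unmoved in the full scene picture.

**Check that was unclear:** the last before/after comparison of the scene picture counted 860 changed pixels. I think this was the robot's shadow, since the robot moved about 6 mm between the two pictures. I did not look at that second picture, so this check does not confirm that nothing moved in the last half second.

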